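# Pack a jaw-change kit

## Task

Pack the kit for one chuck jaw into the grey kit tray: lay the tall soft jaw flat in the long rectangular recess and the T-nut, land upward, in the short rectangular one, and stand the two long cap screws on their heads in the round recesses, one in each (either way round), all resting on the recess floors. The low soft jaw and the short cap screw do not belong to the kit: leave them standing where they are.

Things in the scene. Friction and masses are not known exactly. Their poses are not given: they have to be found in the camera images.
- tall_jaw: Tall soft jaw: blackened steel block 34 (x) x 72 (y) x 34 mm high, with two screw holes in the top; about 0.55 kg. Grasp across its 34 mm width (along x). Origin: centre of the underside; z up.
- low_jaw: Look-alike, not part of the kit: low soft jaw, a bright steel block 35 (x) x 72 (y) x only 22 mm high, two screw holes in the top. Origin: centre of the underside; z up.
- tee_nut: T-nut: blackened steel, foot 32 (x) x 40 (y) mm and 10 mm high, carrying a centred land 20 (x) x 40 (y) mm up to 21 mm height; about 0.11 kg. Grasp across the 20 mm land (along x), between 10 and 21 mm height. Origin: centre of the underside; z up.
- long_screw_1: Long socket cap screw standing on its head, shank up: head 18 mm across, about 14 mm wide at 35 mm height, 57 mm tall; 64 g. Round: any grasp direction. (The screws lying far to the right by the lathe chuck are not meant.) The same as long_screw_2. Origin: centre of the underside; z up.
- long_screw_2: Long socket cap screw standing on its head, shank up: head 18 mm across, about 14 mm wide at 35 mm height, 57 mm tall; 64 g. Round: any grasp direction. (The screws lying far to the right by the lathe chuck are not meant.) The same as long_screw_1. Origin: centre of the underside; z up.
- short_screw: Look-alike, not part of the kit: short socket cap screw standing on its head, head 18 mm across, shank 12 mm, only 35 mm tall. Origin: centre of the underside; z up.
- jaw_plate: Fixed white plate 84 x 100 mm in plan (its y is the long way) and 10 mm thick, one of four that lie side by side in one flat grey kit tray, all turned the same way. It has the long rectangular recess, 50 (x) x 88 (y) x 6 mm deep with a dark floor. Origin: centre of the plate's underside, 4 mm above the bench; the recess floor is 4 mm above the origin (8 mm above the bench) and the plate's top 10 mm above it. The recess is centred on the origin.
- nut_plate: Fixed white plate 84 x 100 mm in plan (its y is the long way) and 10 mm thick, one of four that lie side by side in one flat grey kit tray, all turned the same way. It has the short rectangular recess, 50 (x) x 58 (y) x 6 mm deep with a dark floor. Origin: centre of the plate's underside, 4 mm above the bench; the recess floor is 4 mm above the origin (8 mm above the bench) and the plate's top 10 mm above it. The recess is centred on the origin.
- screw_plate_1: Fixed white plate 84 x 100 mm in plan (its y is the long way) and 10 mm thick, one of four that lie side by side in one flat grey kit tray, all turned the same way. It has a round recess, 34 mm diameter x 6 mm deep with a dark floor. Origin: centre of the plate's underside, 4 mm above the bench; the recess floor is 4 mm above the origin (8 mm above the bench) and the plate's top 10 mm above it. The recess is centred on the origin.
- screw_plate_2: Fixed white plate 84 x 100 mm in plan (its y is the long way) and 10 mm thick, one of four that lie side by side in one flat grey kit tray, all turned the same way. It has a round recess, 34 mm diameter x 6 mm deep with a dark floor. Origin: centre of the plate's underside, 4 mm above the bench; the recess floor is 4 mm above the origin (8 mm above the bench) and the plate's top 10 mm above it. The recess is centred on the origin.
Things that resemble listed ones, but are neither listed nor needed, are in the scene too. Leave any orange or turquoise look-alike of the nut_plate alone.

How it is judged:
By the outcome, as a careful person would: the job done as asked, in the order asked, and still so for the second after the job is handed in, with the robot touching nothing.
It also fails if it takes over 112 s, if anything falls off the work surface, if the arm or the gripper's body presses on something with over 40 N, if the wrist force passes 120 N, or if a joint passes its speed limit or range.

## Robot

A 6-joint arm with a two-finger parallel gripper is mounted at the origin on the work surface; the furniture and walls round the work are solid. World frame = base frame: x ahead of the robot, y to its left, z up, the work surface at z = 0. Lengths are in mm, angles in rad, forces in N, time in s.
With the tool pointing down it reaches from about 300 to 775 mm from the base axis. Payload 14.6 kg.
Tool frame: the origin (TCP) lies at the very end of the fingers, on their centre line; the grasp point (between the pads) lies 19 mm behind it (grip_point_offset is the distance from the TCP to the grasp point, in mm); z points along the fingers, y is the line along which they close (so a half turn about z gives the same grasp; the last joint's range is limited). The gripper opens to 94 mm and grips with 3 to 60 N. Pads are 16 mm wide; open, the fingers measure 119 mm over their backs; the gripper's body (75 mm by 177 mm) begins 78 mm behind the grasp point.
Start: joints at [1.112, 0.3, 1.521, -0, 1.321, -0.067], TCP at [210.015, 508.314, 205.446] pointing down, gripper open.
Joint ranges: [-3.03, 3.03], [-0.79, 2.21], [0.23, 2.52], [-1.04, 4.18], [0, 3.07], [-2.55, 2.55]. Speed limits (rad/s): [2.22, 2.22, 2.57, 3.14, 3.14, 3.14].

## Interface

Orientations are given as [roll, pitch, yaw] about the fixed x, y, z axes, in that order (R = Rz(yaw) Ry(pitch) Rx(roll)).
In Python, from cell import read_state, camera, camera_info, sign_off, grip_point_offset gives the robot as it stands.
- The arm moves only by the shell command python3 -m handwheel 'ROWS' [FORCE]. ROWS is text: rows parted by semicolons, each of 5 numbers parted by spaces: the shift along the world's x, y, z in units of 40 mm (1.0 is 40 mm), then the turn about the world's z in units of 5 degrees (1.0 is 5 degrees), then the closure, from 0 (fully open) to 1 (shut). In form: dx dy dz yaw gripper; .... A call has 1 to 12 rows; each row shifts and turns the commanded pose from where the row before left it; what a row does not reach is not made up. A row lasts 1/12 s, in which the tool goes at most 41.7 mm and 7.16 degrees, less where a joint would pass 70% of its speed; a pose out of reach is approached as far as the arm can. A call is refused whole if a number of a shift passes 1 or a number of a turn 1, either way. A call with a gripper value outside its range is refused whole. The fingers move at their own pace and stop on an object; FORCE is the grip in N (left out, the last holds). Time passes only in rows, so rows that do not move let the fingers close. It gives the time, the measured TCP pose, the force, the opening and the grip force at its end, in the units of the state.
- read_state(): the state, without advancing time (a new reading comes with each control period).
- camera(name): name is "scene" or "top"; returns (picture, depth): 480x640x3 uint8, red, green, blue; 480x640 float32, mm along the optical axis (not along the pixel's ray), 0 where there is no reading.
- camera_info(name): a dict with "intrinsics" (3x3 intrinsics, pixels), "world_from_camera" (4x4, takes a point from camera to world coordinates). Camera axes: x right, y down, z forward; pixel columns grow to the right and rows downward; lengths in mm; the calibration is good to about 2 mm. A picture is of the moment at which its call begins. camera_info takes no time and is no camera call.
- sign_off(): hands the job in; it is judged then, once.
The state is a dict: "clock": time; "joints": joint angles; "qd": joint speeds; "effort": joint torques, N m; "eef_pos": TCP position; "eef_rot": TCP orientation; "wrist_force": force on the tool from outside, world axes, zero at the start; "moment": the same for the moment, N m; "finger_gap": finger opening in mm; "finger_force": force on a finger pad.
Only numpy, scipy, OpenCV 4.12 (cv2) and the standard library are available. Lean on these libraries where they do the work, as an engineer would, in place of code of your own. Each camera call takes 0.05 s, during which the arm holds its last target. There are 200 camera calls.

## Working session

There is one attempt and no reset: what is moved stays moved. The work goes in short steps, Python scripts to look and compute and a shell command to move; the robot and the scene stay as the last step left them, time stands still between calls to the robot, and variables do not carry over. Pictures are saved under pics/ and viewed, at most 14 in all, crops included, and the job is handed in when it is done.

```bash
mkdir -p pics; python3 - <<'E'
from cell import *
import cv2,numpy as np
for n in("scene","top"):
    p,d=camera(n); cv2.imwrite(f"pics/{n}0.png",p[:,:,::-1]); np.save(f"pics/{n}0.npy",d)
    i=camera_info(n);print(np.round(i["intrinsics"],1).tolist(),np.round(i["world_from_camera"],3).tolist())
s=read_state();print(s["clock"],s["eef_pos"],s["eef_rot"],s["finger_gap"],grip_point_offset)
E
```

```text
[[503.1, 0.0, 319.3], [0.0, 503.1, 238.1], [0.0, 0.0, 1.0]] [[0.533, -0.442, 0.721, -536.121], [-0.846, -0.263, 0.464, -671.728], [-0.015, -0.858, -0.514, 767.506], [0.0, 0.0, 0.0, 1.0]]
[[572.4, 0.0, 315.4], [0.0, 572.4, 245.0], [0.0, 0.0, 1.0]] [[0.005, -0.997, 0.072, 375.355], [-1.0, -0.003, 0.018, -35.672], [-0.018, -0.072, -0.997, 1683.172], [0.0, 0.0, 0.0, 1.0]]
0.1 [209.91233262 508.12952674 204.97088724] [-3.14061634e+00 -4.63100094e-05  2.74982853e+00] 93.92395498671134 18.8
```

View pics/scene0.png

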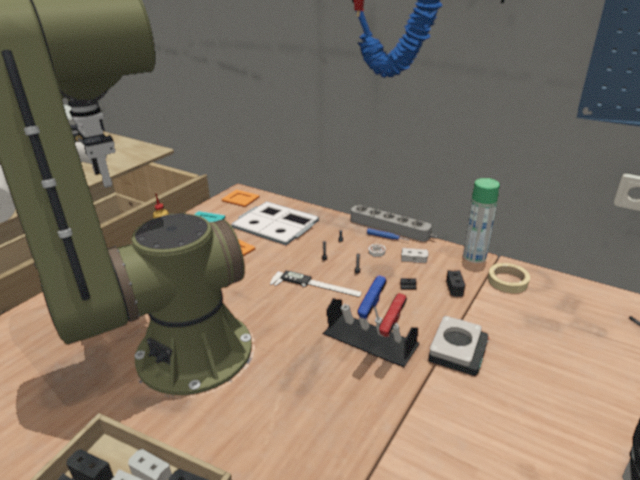

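View pics/top0.png

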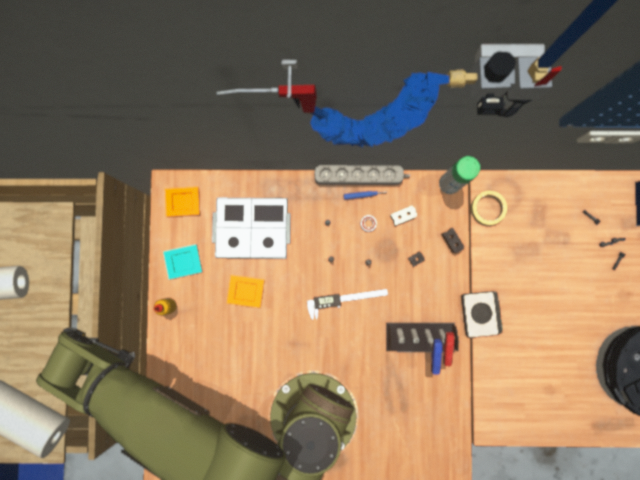

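Top view: the tray is at (252,228), with the short recess at (234,213), the long one at (268,213) and the rounds at (233,242) and (268,242). The bright block at (403,215) looks like the low jaw, and the black block at (453,241) like the tall jaw. The T-nut is at (416,258). The screws are at (327,222), (331,260) and (368,263). I'll enlarge both views and measure heights.

```bash
cat > h.py <<'E'
from cell import *
import cv2,numpy as np
def ray(n,u,v):
    i=camera_info(n);K=np.array(i["intrinsics"]);T=np.array(i["world_from_camera"])
    return T[:3,3],T[:3,:3]@np.linalg.inv(K)@np.array([u,v,1.])
def onplane(n,u,v,z):
    o,r=ray(n,u,v);return o+r*(z-o[2])/r[2]
def proj(n,P):
    i=camera_info(n);K=np.array(i["intrinsics"]);T=np.linalg.inv(np.array(i["world_from_camera"]))
    c=K@(T[:3,:3]@np.array(P,float)+T[:3,3]);return c[:2]/c[2]
def crop(n,p,x,y,w,h,name,s=4):
    cv2.imwrite(f"pics/{name}.png",cv2.resize(p[y:y+h,x:x+w,::-1],None,fx=s,fy=s,interpolation=cv2.INTER_CUBIC))
E
python3 - <<'E'
from h import *
p=cv2.imread("pics/top0.png")[:,:,::-1];q=cv2.imread("pics/scene0.png")[:,:,::-1]
a=cv2.resize(p[185:285,205:475,::-1],None,fx=2.96,fy=2.96,interpolation=3)
b=cv2.resize(q[195:300,225:475,::-1],None,fx=2.9,fy=2.8,interpolation=3)
b=cv2.copyMakeBorder(b,0,0,0,a.shape[1]-b.shape[1],0)
cv2.imwrite("pics/both.png",np.vstack([a,b]))
d=np.load("pics/top0.npy")
for u,v in[(327,222),(331,260),(368,263),(403,215),(453,241),(416,258)]:
    w=[]
    for y in range(v-12,v+13):
        for x in range(u-12,u+13):
            o,r=ray("top",x,y)
            if d[y,x]>0:w.append((o+r*d[y,x])[2])
    w=np.sort(w);print(u,v,onplane("top",u,v,20).round(),w[[len(w)//4,-12,-4,-1]].round(1))
E
```

```text
327 222 [563. -39.  20.] [-1.9 27.7 36.2 42.9]
331 260 [452. -51.  20.] [-2.2 54.9 58.4 64.3]
368 263 [ 444. -159.   20.] [-2.2 51.6 58.2 63.6]
403 215 [ 584. -261.   20.] [-0.4 29.3 31.3 31.7]Traceback (most recent call last):
  File "<stdin>", line 12, in <module>
  File "h.py", line 4, in ray
    i=camera_info(n);K=np.array(i["intrinsics"]);T=np.array(i["world_from_camera"])
ValueError: time passes only in moves, steps and waits
```

View pics/both.png

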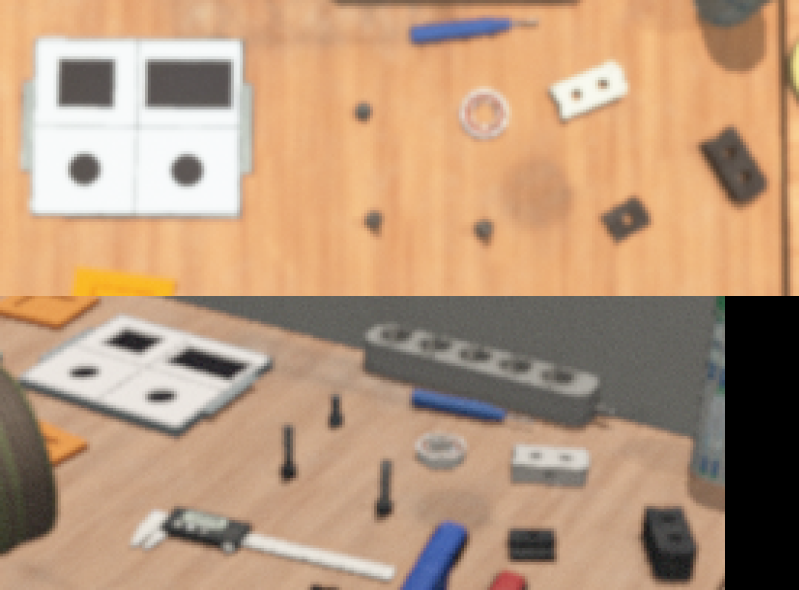

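The crop confirms the kit. (327,222) is the short screw (height about 35). (331,260) and (368,263) are the long screws (about 57). The black tall block at (453,241) is the tall jaw, with the white low block at (403,215) as its look-alike. The stepped black piece at (416,258) is the T-nut. The orange and turquoise plates at (182,202), (246,292) and (183,261) are decoys. Next I'll measure poses.

```bash
sed -i 's/^def ray/import functools\nfrom cell import camera_info as _ci\ncamera_info=functools.lru_cache(None)(_ci)\ndef ray/' h.py
cat >> h.py <<'E'
def blobs(p,box,thr=75,mina=8):
    x,y,w,h=box;g=p[y:y+h,x:x+w].max(2).astype(np.uint8)
    g=cv2.resize(g,None,fx=4,fy=4,interpolation=cv2.INTER_LINEAR)
    cs,_=cv2.findContours((g<thr).astype(np.uint8),cv2.RETR_EXTERNAL,cv2.CHAIN_APPROX_NONE)
    return [((c[:,0,:]+.5)/4-.5+[x,y]) for c in cs if cv2.contourArea(c)>mina*16]
def rect(n,c,z):
    P=np.array([onplane(n,u,v,z)[:2] for u,v in c],np.float32)
    (cx,cy),_,_=r=cv2.minAreaRect(P);b=cv2.boxPoints(r);e=b[1]-b[0],b[2]-b[1]
    e=sorted(e,key=np.linalg.norm);a=np.degrees(np.arctan2(e[1][1],e[1][0]))%180
    return np.round([cx,cy,np.linalg.norm(e[0]),np.linalg.norm(e[1]),a],1)  # long-axis angle
E
python3 - <<'E'
from h import *
p=cv2.imread("pics/top0.png")[:,:,::-1];q=cv2.imread("pics/scene0.png")[:,:,::-1]
T="top"
for nm,box,z,t in[("tray",(215,195,75,66),9,90),("jaw",(435,222,35,40),17,95),("nut",(403,245,28,28),10,95),("s1",(320,248,24,24),28,100),("s2",(357,251,24,24),28,100),("short",(316,212,20,20),17,100)]:
    for c in blobs(p,box,t): print(nm,c.mean(0).round(1),rect(T,c,z))
for nm,box in[("s1",(315,236,18,30)),("s2",(350,250,16,26)),("short",(334,226,14,20)),("jaw",(442,264,28,36)),("nut",(396,274,26,20))]:
    for c in blobs(q,box,90):
        l,h=c.min(0),c.max(0); b=c[c[:,1]>h[1]-8]
        u=(b[:,0].min()+b[:,0].max())/2
        top=c[c[:,1]<l[1]+2].mean(0)
        print("scene",nm,l.round(1),h.round(1),"botplane0",onplane("scene",u,h[1]-2,0).round(1)[:2],"top@57",onplane("scene",top[0],l[1]+1,57).round(1)[:2])
g=p[190:265,205:300];w=((g.min(2)>190)).astype(np.uint8)
cs,_=cv2.findContours(w,0,1);c=max(cs,key=cv2.contourArea)[:,0,:]+[205,190]
print("white",rect(T,c,14),[proj("scene",[584,-261,0]).round()])
E
```

```text
tray [268.7 216.1] [581.2 132.5  10.4  17.   90.6]
tray [267.9 211.6] [592.9 134.   31.2  72.6  87.9]
tray [233.7 212.4] [591.7 236.5  33.4  43.   90.1]
jaw [452.4 241.6] [ 508.5 -403.    32.6   62.6   29.8]
nut [413.6 261.7] [ 448.6 -292.1    8.3   12.3   45. ]
nut [419.6 257.1] [ 462.3 -309.8    7.8   15.6   26.1]
scene s1 [321.9 242.6] [325.9 259.6] botplane0 [459.  -45.1] top@57 [444.  -55.5]
scene s2 [354.6 257.6] [359.1 273.1] botplane0 [ 448.2 -155.5] top@57 [ 425.5 -168.3]
scene short [338.6 231.4] [341.9 240.9] botplane0 [570.1 -33.3] top@57 [518.5 -63. ]
scene jaw [446.1 270.9] [463.9 296.4] botplane0 [ 485.6 -415.1] top@57 [ 493.7 -397.9]
scene nut [400.1 278.6] [415.4 288.9] botplane0 [ 452.9 -300.1] top@57 [ 406.3 -315.6]
white [547.2 186.6 174.  223.4  90.1] [array([414., 258.])]
```

```bash
python3 - <<'E'
from h import *
p=cv2.imread("pics/top0.png")[:,:,::-1];q=cv2.imread("pics/scene0.png")[:,:,::-1]
T="top"
for nm,box,z,t in[("tray",(219,200,68,55),10,145),("jaw",(435,222,35,40),17,130),("nut",(403,245,28,28),10,130),("s1",(320,248,24,24),28,135),("s2",(357,251,24,24),28,135),("short",(316,212,20,20),17,135)]:
    for c in blobs(p,box,t): print(nm,c.mean(0).round(1),rect(T,c,z))
g=p[190:265,205:300];w=((g.min(2)>190)).astype(np.uint8)
E
```

```text
tray [267.8 242.1] [504.6 134.6  27.2  27.3   0.6]
tray [233.1 241.7] [505.  236.9  27.3  27.3  90.2]
tray [268.5 212.9] [590.7 133.7  44.5  82.9  90.1]
tray [233.7 212.6] [591.2 236.2  44.6  53.2  90.1]
jaw [452.2 241. ] [ 508.1 -404.2   38.8   69.5   30.3]
nut [416.1 258.7] [ 457.2 -299.3   26.5   39.   120.2]
s1 [330.9 259.4] [ 4.531e+02 -5.000e+01  1.010e+01  1.230e+01  1.000e-01]
s2 [367.9 262.4] [ 444.5 -157.8   12.2   12.3  104.3]
short [327.2 222.7] [ 5.612e+02 -3.960e+01  1.020e+01  1.100e+01  2.000e-01]
```

```bash
R="" ; python3 -m handwheel '.31 -.95 0 -1 0;.31 -.95 0 -1 0;.31 -.95 0 -1 0;.31 -.95 0 -1 0;.31 -.95 0 -1 0;.31 -.95 0 -1 0;.31 -.95 0 -1 0;.31 -.95 0 -1 0;.31 -.95 0 -1 0;.31 -.95 0 -1 0;.31 -.95 0 -1 0;.31 -.95 0 -1 0' 30
python3 -m handwheel '.31 -.95 0 -1 0;.31 -.95 0 -1 0;.31 -.95 0 -1 0;.31 -.95 0 -1 0;.31 -.95 0 -1 0;.31 -.95 0 -1 0;.31 -.95 0 -1 0;.31 -.95 0 -1 0;.31 -.95 0 -1 0;.31 -.95 0 -1 0;0 0 0 -1 0;0 0 0 -1 0'
```

```text
clock: 1.1
eef_pos: [358.8, 50.3, 205.6]
eef_rot: [3.141, 0.0, 1.698]
wrist_force: [0.7, 0.4, 0.5]
finger_gap: 94.1
finger_force: 0.0
clock: 2.1
eef_pos: [482.5, -329.3, 203.8]
eef_rot: [-3.139, 0.001, 0.649]
wrist_force: [-0.7, 0.1, -0.4]
finger_gap: 93.7
finger_force: 0.0
```

```bash
python3 -m handwheel '.32 -.93 0 -.72 0;.32 -.93 0 -.72 0;0 0 -1 0 0;0 0 -1 0 0;0 0 -1 0 0;0 0 0 0 0;0 0 0 0 0'
python3 - <<'E'
from h import *
p,_=camera("top");q,_=camera("scene")
a=cv2.resize(p[205:280,405:505],(400,300),interpolation=3);b=cv2.resize(q[235:310,400:500],(400,300),interpolation=3)
cv2.imwrite("pics/g1.png",np.hstack([a,b])[:,:,::-1]);print(proj("top",[508,-404,34]),proj("scene",[508,-404,34]))
E
```

```text
clock: 2.68
eef_pos: [507.8, -401.6, 84.5]
eef_rot: [-3.138, 0.001, 0.53]
wrist_force: [0.1, 0.0, 0.2]
finger_gap: 93.9
finger_force: 0.0
[453.72617839 240.80540042] [456.40388269 277.38370414]
```

View pics/g1.png

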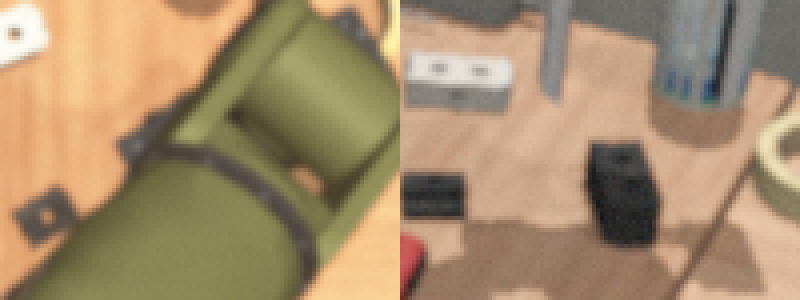

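The scene crop shows the fingers straddling the jaw (left finger at about (550,80), right at about (745,60)). The jaw top sits at the predicted point (625,169). I'll descend and grip.

```bash
python3 -m handwheel '0 -.05 -.5 0 0;0 0 -.5 0 0;0 0 -.5 0 0;0 0 -.38 0 0;0 0 0 0 0;0 0 0 0 1;0 0 0 0 1;0 0 0 0 1;0 0 0 0 1;0 0 0 0 1;0 0 0 0 1;0 0 0 0 1' 40
python3 -m handwheel '0 0 0 0 1;0 0 0 0 1;0 0 0 0 1;0 0 .3 0 1;0 0 .6 0 1;0 0 .7 0 1;0 0 .7 0 1;0 0 0 0 1'
```

```text
clock: 3.78
eef_pos: [508.5, -404.1, 10.5]
eef_rot: [3.141, -0.0, 0.53]
wrist_force: [1.1, 0.4, -0.5]
finger_gap: 50.8
finger_force: 0.0
clock: 4.45
eef_pos: [510.1, -405.6, 108.7]
eef_rot: [3.134, -0.003, 0.53]
wrist_force: [0.6, -0.4, -3.7]
finger_gap: 33.5
finger_force: 40.0
```

```bash
python3 -m handwheel '.12 .4 .2 .99 1;.13 .8 .2 .99 1;.13 .8 0 .99 1;.13 .8 0 .99 1;.13 .8 0 .99 1;.13 .8 0 .99 1;.13 .8 0 .99 1;.13 .8 0 .99 1;.13 .8 0 .99 1;.13 .8 0 .99 1;.13 .8 0 .99 1;.13 .8 0 .99 1'
python3 -m handwheel '.13 .8 0 0 1;.13 .8 0 0 1;.13 .8 0 0 1;.13 .8 0 0 1;0 .8 0 0 1;0 .67 0 0 1;0 0 0 0 1;0 0 0 0 1;0 0 0 0 1'
```

```text
clock: 5.45
eef_pos: [569.9, -34.4, 117.3]
eef_rot: [-3.14, -0.0, 1.571]
wrist_force: [-0.1, -0.7, -4.5]
finger_gap: 33.7
finger_force: 40.0
clock: 6.2
eef_pos: [590.8, 150.3, 117.4]
eef_rot: [-3.14, 0.001, 1.567]
wrist_force: [0.7, 0.1, -4.6]
finger_gap: 33.7
finger_force: 40.0
```

```bash
python3 -m handwheel '0 -.4 -.5 0 1;0 0 -.5 0 1;0 0 -.5 0 1;0 0 -.5 0 1;0 0 -.2 0 1;0 0 0 0 1;0 0 0 0 1'
python3 - <<'E'
from h import *
p,_=camera("top");q,_=camera("scene")
a=cv2.resize(p[185:260,210:310],(400,300),interpolation=3);b=cv2.resize(q[185:260,225:325],(400,300),interpolation=3)
cv2.imwrite("pics/g2.png",np.hstack([a,b])[:,:,::-1])
E
```

```text
clock: 6.78
eef_pos: [591.4, 134.2, 30.7]
eef_rot: [3.142, 0.0, 1.566]
wrist_force: [-0.4, 0.5, -4.2]
finger_gap: 33.8
finger_force: 40.0
```

View pics/g2.png

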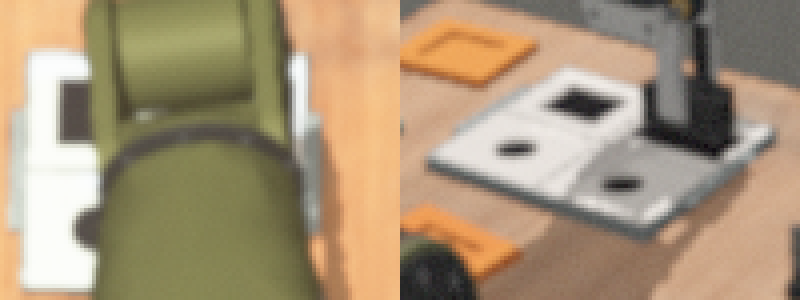

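The jaw (about (690,120) in the right crop) hangs right above the long recess. I'll lower it slowly.

```bash
python3 -m handwheel '0 0 -.1 0 1;0 0 -.1 0 1;0 0 -.06 0 1;0 0 -.05 0 1;0 0 0 0 1;0 0 0 0 1'
```

```text
clock: 7.38
eef_pos: [591.2, 134.8, 18.2]
eef_rot: [3.142, 0.0, 1.567]
wrist_force: [-3.6, -1.4, 2.6]
finger_gap: 33.8
finger_force: 40.0
```

```bash
python3 -m handwheel '0 0 0 0 .4;0 0 0 0 .4;0 0 0 0 .4;0 0 0 0 .4;0 0 0 0 .4;0 0 .3 0 .4;0 0 .7 0 .4;0 0 1 0 .4;0 0 1 0 .4;0 0 0 0 .4'
```

```text
clock: 8.22
eef_pos: [594.2, 135.3, 147.1]
eef_rot: [3.129, -0.002, 1.567]
wrist_force: [0.9, -0.6, 1.9]
finger_gap: 56.3
finger_force: 0.0
```

```bash
python3 -m handwheel '-.26 -.83 0 1 .4;-.26 -.83 0 1 .4;-.26 -.83 0 1 .4;-.26 -.83 0 1 .4;-.26 -.83 0 1 .4;-.26 -.83 0 1 .4;-.26 -.83 0 0 .4;-.26 -.83 0 0 .4;-.26 -.83 0 0 .4;-.26 -.83 0 0 .4;-.26 -.83 0 0 .4;-.26 -.83 0 0 .4'
python3 -m handwheel '-.26 -.87 -.5 0 .4;0 0 -.5 0 .4;0 0 -.5 0 .4;0 0 -.2 0 .4;0 0 0 0 .4;0 0 0 0 .4'
python3 - <<'E'
from h import *
p,_=camera("top");q,_=camera("scene")
a=cv2.resize(p[185:260,210:310],(400,300),interpolation=3);b=cv2.resize(q[235:310,375:475],(400,300),interpolation=3)
cv2.imwrite("pics/g3.png",np.hstack([a,b])[:,:,::-1])
E
```

```text
clock: 9.22
eef_pos: [465.7, -265.3, 138.7]
eef_rot: [3.141, 0.001, 2.09]
wrist_force: [0.6, 0.7, -0.5]
finger_gap: 56.3
finger_force: 0.0
clock: 9.72
eef_pos: [456.4, -298.4, 70.7]
eef_rot: [3.141, 0.001, 2.091]
wrist_force: [-0.4, -0.4, -0.3]
finger_gap: 56.4
finger_force: 0.0
```

View pics/g3.png

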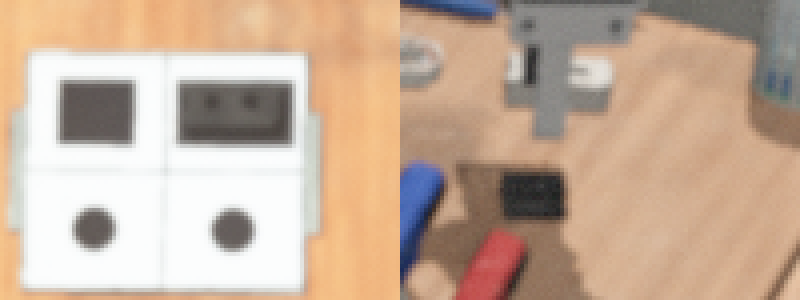

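The jaw lies inside the long recess (235,110 in the left crop). The nut is under the gripper at (534,195) in the right crop. I'll check the offset by projection.

```bash
python3 - <<'E'
from h import *
f=lambda P:((proj("scene",P)-[375,235])*4+[400,0]).round(1)
print(f([427,-315.4,70.7]),f([457,-299,10]),f([457,-299,21]))
E
```

```text
[545.8 142.8] [533.2 191. ] [534.5 176.9]
```

```bash
python3 -m handwheel '0 0 -.5 0 .4;0 0 -.5 0 .4;0 0 -.3 0 .4;0 0 -.16 0 .4;0 0 0 0 .4;0 0 0 0 .4;0 0 0 0 1;0 0 0 0 1;0 0 0 0 1;0 0 0 0 1;0 0 0 0 1;0 0 0 0 1' 35
python3 -m handwheel '0 0 0 0 1;0 0 0 0 1;0 0 0 0 1;0 0 0 0 1'
```

```text
clock: 10.82
eef_pos: [456.0, -298.5, 11.6]
eef_rot: [3.142, 0.0, 2.09]
wrist_force: [-1.4, -0.7, 0.9]
finger_gap: 19.8
finger_force: 0.3
clock: 11.15
eef_pos: [456.0, -298.5, 11.6]
eef_rot: [3.142, 0.0, 2.09]
wrist_force: [-0.4, 1.3, 3.5]
finger_gap: 18.4
finger_force: 35.0
```

```bash
python3 -m handwheel '0 0 .3 0 1;0 0 .7 0 1;0 0 .7 0 1;0 0 .7 0 1;.21 .4 0 -1 1;.21 .8 0 -1 1;.21 .8 0 -1 1;.21 .8 0 -1 1;.21 .8 0 -1 1;.21 .8 0 -1 1;.21 .8 0 0 1;.21 .8 0 0 1'
python3 -m handwheel '.21 .8 0 0 1;.21 .8 0 0 1;.21 .8 0 0 1;.21 .8 0 0 1;.21 .8 0 0 1;.21 .8 0 0 1;.21 .8 0 0 1;.21 .8 0 0 1;0 .8 0 0 1;0 .55 0 0 1;0 0 0 0 1;0 0 0 0 1'
```

```text
clock: 12.15
eef_pos: [523.3, -56.8, 108.2]
eef_rot: [3.141, 0.0, 1.566]
wrist_force: [0.6, -0.5, -0.9]
finger_gap: 18.9
finger_force: 35.0
clock: 13.15
eef_pos: [590.0, 252.3, 107.7]
eef_rot: [-3.141, 0.0, 1.568]
wrist_force: [-0.6, -0.2, -1.3]
finger_gap: 18.6
finger_force: 35.0
```

```bash
python3 -m handwheel '.03 -.41 -.5 0 1;0 0 -.5 0 1;0 0 -.5 0 1;0 0 -.2 0 1;0 0 0 0 1;0 0 0 0 1;0 0 0 0 1'
python3 - <<'E'
from h import *
p,_=camera("top");q,_=camera("scene")
a=cv2.resize(p[185:260,210:310],(400,300),interpolation=3);b=cv2.resize(q[185:260,225:325],(400,300),interpolation=3)
cv2.imwrite("pics/g4.png",np.hstack([a,b])[:,:,::-1])
E
```

```text
clock: 13.73
eef_pos: [592.3, 235.0, 41.0]
eef_rot: [3.14, -0.001, 1.566]
wrist_force: [0.1, 0.8, -1.7]
finger_gap: 18.7
finger_force: 35.0
```

View pics/g4.png

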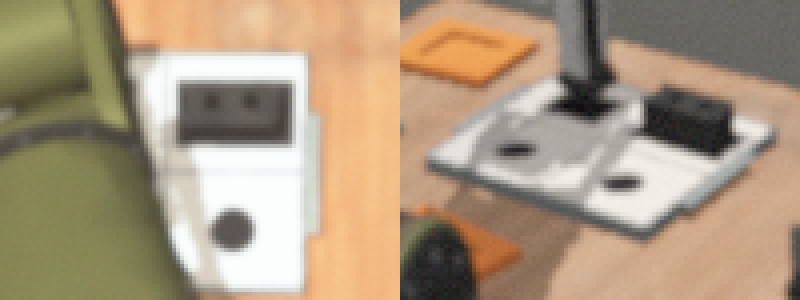

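The nut (about (585,85) in the right crop) hangs level above the short recess. I'll lower it.

```bash
python3 -m handwheel '0 0 -.2 0 1;0 0 -.15 0 1;0 0 -.08 0 1;0 0 -.05 0 1;0 0 -.05 0 1;0 0 0 0 1;0 0 0 0 1'
```

```text
clock: 14.42
eef_pos: [591.6, 235.1, 19.5]
eef_rot: [-3.141, 0.0, 1.567]
wrist_force: [-8.5, -3.1, 14.6]
finger_gap: 18.6
finger_force: 35.0
```

```bash
python3 -m handwheel '0 0 0 0 .5;0 0 0 0 .5;0 0 0 0 .5;0 0 0 0 .5;0 0 0 0 .5;0 0 .3 0 .5;0 0 .7 0 .5;0 0 1 0 .5;0 0 1 0 .5;0 0 0 0 .5;0 0 0 0 .5'
python3 -m handwheel '-.38 -.8 0 0 .5;-.38 -.8 0 0 .5;-.38 -.8 0 0 .5;-.38 -.8 0 0 .5;-.38 -.8 0 0 .5;-.38 -.8 0 0 .5;-.38 -.8 0 0 .5;-.38 -.8 0 0 .5;-.38 -.73 0 0 .5;0 0 -.7 0 .5;0 0 -.5 0 .5;0 0 0 0 .5'
python3 -m handwheel '0 0 0 0 .5'
python3 - <<'E'
from h import *
p,_=camera("top");q,_=camera("scene")
a=cv2.resize(p[185:260,210:310],(400,300),interpolation=3);b=cv2.resize(q[215:290,290:390],(400,300),interpolation=3)
cv2.imwrite("pics/g5.png",np.hstack([a,b])[:,:,::-1])
f=lambda P:((proj("scene",P)-[290,215])*4+[400,0]).round(1)
e=read_state()["eef_pos"];print(e,f([e[0]-30,*e[1:]]),f([e[0]+30,*e[1:]]),f([453,-50,57]),f([453,-50,0]))
E
```

```text
clock: 15.33
eef_pos: [592.6, 235.5, 141.6]
eef_rot: [3.137, -0.002, 1.566]
wrist_force: [0.2, 0.2, -1.1]
finger_gap: 46.6
finger_force: 0.0
clock: 16.33
eef_pos: [452.3, -50.2, 86.7]
eef_rot: [-3.135, -0.001, 1.565]
wrist_force: [-0.4, -0.2, -1.0]
finger_gap: 46.7
finger_force: 0.0
clock: 16.42
eef_pos: [454.1, -49.9, 89.7]
eef_rot: [-3.139, -0.001, 1.566]
wrist_force: [0.0, 0.1, 0.2]
finger_gap: 46.8
finger_force: 0.0
[455.22525077 -49.89625262  91.05782964] [513.2  81.1] [560.2  42.6] [536.  106.4] [536.9 176.5]
```

View pics/g5.png

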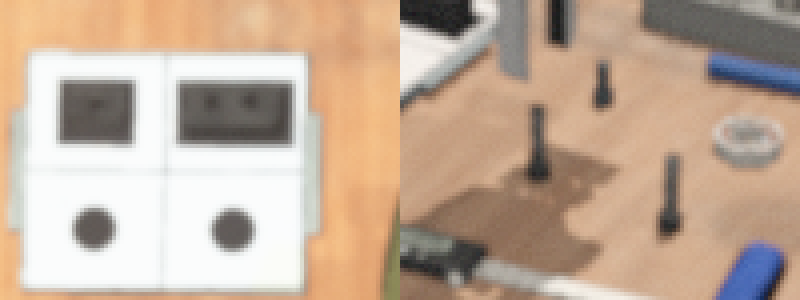

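Nut sits in the short recess (96,105). The screw top at (537,107) and foot at (538,180) match the predicted (536,106) and (537,176), so the screw is centred. I'll grasp it.

```bash
python3 -m handwheel '-.04 0 -.6 0 .5;0 0 -.6 0 .5;0 0 -.5 0 .5;0 0 -.16 0 .5;0 0 0 0 .5;0 0 0 0 .7;0 0 0 0 .8;0 0 0 0 1;0 0 0 0 1;0 0 0 0 1;0 0 0 0 1;0 0 0 0 1' 20
python3 -m handwheel '0 0 0 0 1;0 0 0 0 1;0 0 .3 0 1;0 0 .7 0 1;0 0 .7 0 1;0 0 0 0 1;0 0 0 0 1;0 0 0 0 1'
```

```text
clock: 17.52
eef_pos: [453.5, -50.2, 16.3]
eef_rot: [3.141, 0.0, 1.566]
wrist_force: [-1.5, 0.4, 5.4]
finger_gap: 15.2
finger_force: 20.2
clock: 18.18
eef_pos: [452.8, -50.0, 83.2]
eef_rot: [-3.141, -0.0, 1.566]
wrist_force: [-1.2, -0.8, -0.3]
finger_gap: 15.3
finger_force: 19.9
```

```bash
python3 -m handwheel '.15 .4 0 0 1;.15 .75 0 0 1;.15 .8 0 0 1;.15 .8 0 0 1;.15 .8 0 0 1;.15 .8 0 0 1;.15 .8 0 0 1;.15 .8 0 0 1;.1 .8 0 0 1;0 .42 0 0 1;0 0 0 0 1;0 0 0 0 1'
python3 -m handwheel '0 0 -.5 0 1;0 0 -.4 0 1;0 0 0 0 1;0 0 0 0 1'
python3 - <<'E'
from h import *
q,_=camera("scene")
b=cv2.resize(q[165:250,225:325],(600,510),interpolation=3)
cv2.imwrite("pics/g6.png",b[:,:,::-1])
f=lambda P:((proj("scene",P)-[225,165])*6).round(1)
e=read_state()["eef_pos"];print(e,f([e[0],e[1],e[2]-16.3]),f([505,237,8]))
E
```

```text
clock: 19.18
eef_pos: [504.4, 236.8, 82.2]
eef_rot: [-3.139, 0.001, 1.568]
wrist_force: [0.4, -0.9, -0.6]
finger_gap: 15.0
finger_force: 19.9
clock: 19.52
eef_pos: [504.8, 235.5, 47.2]
eef_rot: [-3.139, 0.001, 1.565]
wrist_force: [0.2, -0.4, -0.3]
finger_gap: 15.4
finger_force: 19.9
[505.3705822  235.92373625  48.12075439] [175.2 307.9] [176.9 348.2]
```

View pics/g6.png

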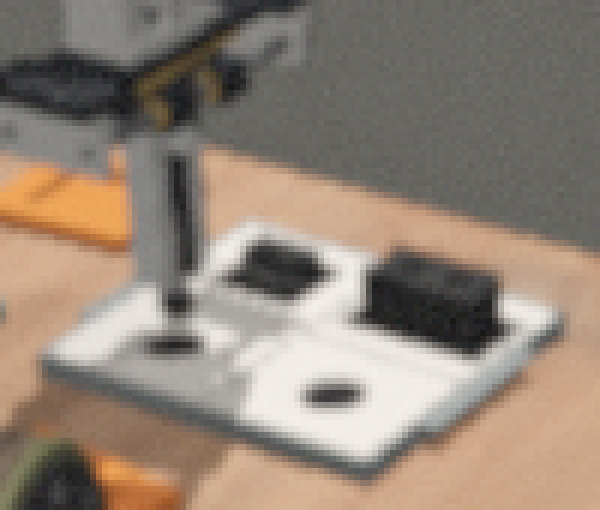

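Screw head at (177,305) is upright above the round recess (173,346). Jaw and nut are seated. I'll lower it.

```bash
python3 -m handwheel '0 0 -.2 0 1;0 0 -.2 0 1;0 0 -.1 0 1;0 0 -.05 0 1;0 0 -.04 0 1;0 0 0 0 1;0 0 0 0 1'
```

```text
clock: 20.15
eef_pos: [505.4, 236.8, 24.5]
eef_rot: [3.141, -0.0, 1.567]
wrist_force: [-0.8, -0.4, 0.9]
finger_gap: 15.5
finger_force: 20.0
```

```bash
python3 -m handwheel '0 0 -.02 0 1;0 0 0 0 1;0 0 0 0 1'
```

```text
clock: 20.4
eef_pos: [505.5, 236.9, 24.3]
eef_rot: [3.141, -0.0, 1.567]
wrist_force: [-3.0, -1.7, 9.0]
finger_gap: 15.3
finger_force: 20.2
```

```bash
python3 -m handwheel '0 0 0 0 .8;0 0 0 0 .7;0 0 0 0 .6;0 0 0 0 .5;0 0 0 0 .5;0 0 .3 0 .5;0 0 .6 0 .5;0 0 .7 0 .5;0 0 .5 0 .5;0 0 0 0 .5;0 0 0 0 .5'
python3 -m handwheel '-.14 -.9 0 0 .5;-.14 -.9 0 0 .5;-.14 -.9 0 0 .5;-.14 -.9 0 0 .5;-.14 -.9 0 0 .5;-.14 -.9 0 0 .5;-.14 -.9 0 0 .5;-.14 -.9 0 0 .5;-.14 -.9 0 0 .5;-.14 -.9 0 0 .5;-.13 -.87 -.2 0 .5;0 0 0 0 .5'
python3 -m handwheel '0 0 0 0 .5'
python3 - <<'E'
from h import *
q,_=camera("scene")
a=cv2.resize(q[185:260,225:325],(400,300),interpolation=3);b=cv2.resize(q[215:290,310:410],(400,300),interpolation=3)
cv2.imwrite("pics/g7.png",np.hstack([a,b])[:,:,::-1])
f=lambda P:((proj("scene",P)-[310,215])*4+[400,0]).round(1)
e=read_state()["eef_pos"];print(e,f([e[0]-30,*e[1:]]),f([444.5,-158,57]),f([444.5,-158,0]))
E
```

```text
clock: 21.32
eef_pos: [505.7, 236.9, 109.0]
eef_rot: [3.139, -0.001, 1.566]
wrist_force: [-0.3, 0.1, -1.0]
finger_gap: 47.4
finger_force: 0.0
clock: 22.32
eef_pos: [442.3, -162.2, 97.8]
eef_rot: [-3.139, -0.0, 1.562]
wrist_force: [-0.4, 0.7, -0.7]
finger_gap: 46.7
finger_force: 0.0
clock: 22.4
eef_pos: [443.0, -159.0, 98.4]
eef_rot: [-3.14, -0.001, 1.563]
wrist_force: [-0.3, 0.0, 0.3]
finger_gap: 47.2
finger_force: 0.0
[ 443.48629687 -157.99433787   98.75377272] [568.1 123.4] [590.1 156.3] [588.1 228.3]
```

View pics/g7.png

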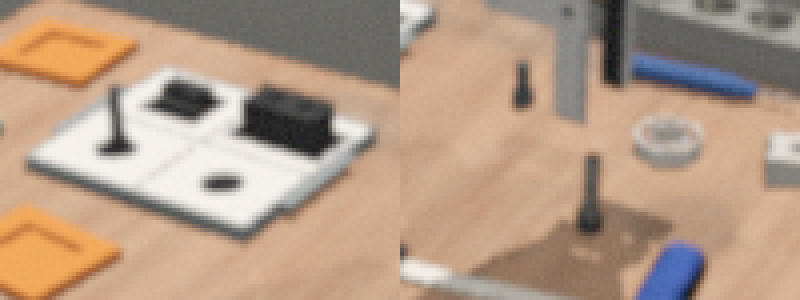

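First screw stands upright in its recess (115,120). The second screw's top at (593,156) and foot at (589,230) match the prediction. I'll grasp it.

```bash
python3 -m handwheel '.03 0 -.6 0 .5;0 0 -.7 0 .5;0 0 -.6 0 .5;0 0 -.16 0 .5;0 0 0 0 .5;0 0 0 0 .7;0 0 0 0 .8;0 0 0 0 1;0 0 0 0 1;0 0 0 0 1;0 0 0 0 1;0 0 0 0 1' 20
python3 -m handwheel '0 0 0 0 1;0 0 0 0 1;0 0 .3 0 1;0 0 .7 0 1;0 0 .7 0 1;0 0 0 0 1;0 0 0 0 1;0 0 0 0 1'
```

```text
clock: 23.45
eef_pos: [445.5, -158.3, 17.5]
eef_rot: [3.141, 0.0, 1.566]
wrist_force: [-0.7, 0.6, 6.4]
finger_gap: 15.1
finger_force: 20.0
clock: 24.12
eef_pos: [444.8, -157.9, 84.3]
eef_rot: [-3.141, -0.0, 1.566]
wrist_force: [0.7, -0.5, -0.9]
finger_gap: 15.2
finger_force: 19.8
```

```bash
python3 -m handwheel '.15 .4 0 0 1;.15 .75 0 0 1;.15 .8 0 0 1;.15 .8 0 0 1;.15 .8 0 0 1;.15 .8 0 0 1;.15 .8 0 0 1;.15 .8 0 0 1;.15 .8 0 0 1;.15 .56 0 0 1;0 0 0 0 1;0 0 0 0 1'
python3 -m handwheel '0 0 -.5 0 1;0 0 -.4 0 1;0 0 0 0 1;0 0 0 0 1'
python3 - <<'E'
from h import *
q,_=camera("scene")
b=cv2.resize(q[165:250,225:325],(600,510),interpolation=3)
cv2.imwrite("pics/g8.png",b[:,:,::-1])
print(read_state()["eef_pos"])
E
```

```text
clock: 25.12
eef_pos: [504.5, 135.0, 83.4]
eef_rot: [-3.139, 0.001, 1.568]
wrist_force: [0.5, -0.3, -0.8]
finger_gap: 15.2
finger_force: 19.8
clock: 25.45
eef_pos: [504.6, 133.4, 48.3]
eef_rot: [-3.139, 0.001, 1.565]
wrist_force: [0.2, 1.0, -0.6]
finger_gap: 15.0
finger_force: 19.8
[505.1554024  133.61294705  49.18604718]
```

View pics/g8.png

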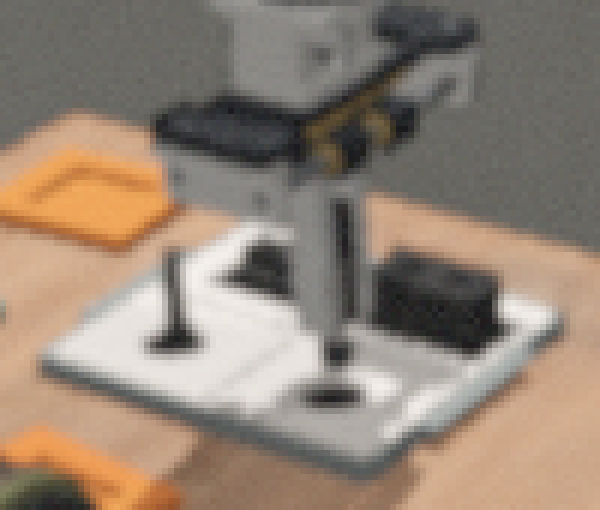

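Head at (338,352) is above the recess (332,395). I'll lower it.

```bash
python3 -m handwheel '0 0 -.2 0 1;0 0 -.2 0 1;0 0 -.1 0 1;0 0 -.05 0 1;0 0 -.04 0 1;0 0 -.02 0 1;0 0 0 0 1;0 0 0 0 1'
```

```text
clock: 26.17
eef_pos: [505.3, 134.4, 25.5]
eef_rot: [3.141, -0.0, 1.567]
wrist_force: [-5.3, -0.2, 10.9]
finger_gap: 15.0
finger_force: 20.3
```

```bash
python3 -m handwheel '0 0 0 0 .8;0 0 0 0 .7;0 0 0 0 .6;0 0 0 0 .5;0 0 0 0 .5;0 0 .3 0 .5;0 0 .6 0 .5;0 0 .7 0 .5;0 0 .7 0 .5;0 0 0 0 .5;-.1 -.5 0 0 .5;-.2 -.8 0 0 .5'
python3 -m handwheel '-.1 -.9 0 0 .5;-.1 -.9 0 0 .5;-.1 -.9 0 0 .5;-.1 -.9 0 0 .5;-.1 -.9 0 0 .5;0 0 0 0 .5;0 0 0 0 .5;0 0 0 0 .5'
python3 - <<'E'
from h import *
p,_=camera("top");q,_=camera("scene")
a=cv2.resize(p[185:285,205:475],(800,296),interpolation=3);b=cv2.resize(q[185:295,225:475],(672,296),interpolation=3)
b=cv2.copyMakeBorder(b,0,0,0,128,0)
cv2.imwrite("pics/end.png",np.vstack([a,b])[:,:,::-1])
E
```

```text
clock: 27.17
eef_pos: [493.5, 83.2, 117.4]
eef_rot: [3.14, -0.0, 1.569]
wrist_force: [1.2, -0.6, -1.0]
finger_gap: 46.7
finger_force: 0.0
clock: 27.83
eef_pos: [473.2, -97.3, 116.8]
eef_rot: [-3.142, -0.0, 1.566]
wrist_force: [-0.3, 0.7, -0.6]
finger_gap: 46.9
finger_force: 0.0
```

View pics/end.png

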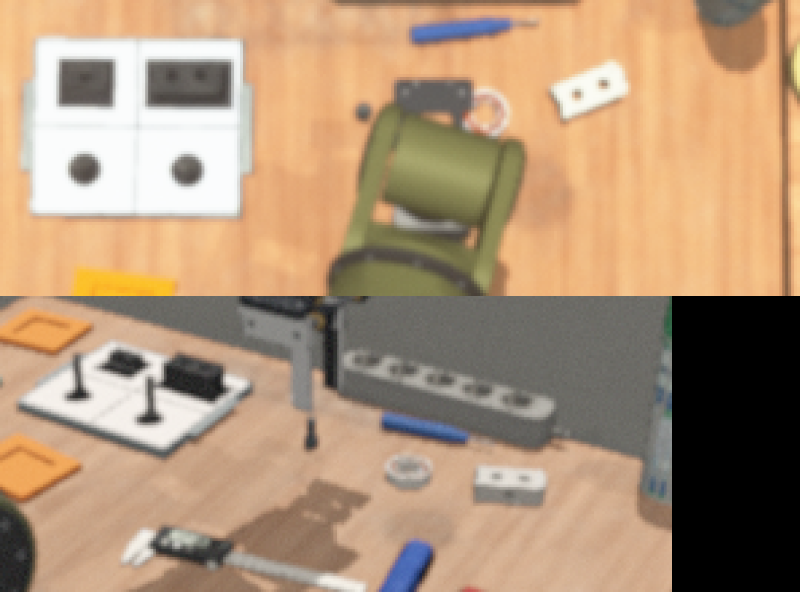

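All four parts are in their recesses: the jaw at (188,82), the nut at (87,82), and the screws upright at (84,168) and (187,168). The short screw and low jaw have not moved, and the gripper is clear.

```bash
python3 -c "from cell import *;print(sign_off())"
```

```text
the job is handed in; nothing more can be done
None
```

The kit is packed and handed in at about 28 s of the 112 s allowed: the tall jaw, T-nut and both long screws are in their recesses, and the low jaw and short screw stand untouched.

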